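Spring check of the red contact bridge

TASK

Check the lock that has the red contact bridge: with the fingertips press the red bridge gently straight down, well past half its travel, keep it down for a second, and let it spring back up. Then press the green button well in to log the check, let it come back out, and withdraw the hand well clear. Lift nothing, keep the lock in its nest, and do not touch the locks with the black and white bridges, the blue button station or the loose parts (roller pin, yellow end cap, hook latch).

Things in the scene. Friction and masses are not known exactly. Their poses are not given: they have to be found in the camera images.
- lock_red: aluminium lock body, a block 120 (x) x 56 (y) x 38 high, mass about 0.5 kg, resting loose in its own blue-painted nest plate (150 x 90 x 10, with dark locating strips 24 above the bench). Origin at the centre of its underside, 10 above the bench; x along its length, z up. Its red contact bridge stands 14 proud in the middle of its top, 62 above the bench. This is the lock to check.
- bridge_red (a joint): spring travel of the red contact bridge, m: 0 up at rest, grows as it is pressed straight down, 0.008 fully in. The spring pushes back with about 1.5 N at first touch and 5.5 N fully in; at the bottom it meets a hard stop.
- bridge_red_top (a point): centre of the top face of the red contact bridge, a plastic bar 22 (x) x 46 (y) x 14 high with two small copper contact dots on top, z up; it moves down with the bridge. At rest it is 62 above the bench.
- lock_black: aluminium lock body, a block 120 (x) x 56 (y) x 38 high, mass about 0.5 kg, resting loose in its own blue-painted nest plate (150 x 90 x 10, with dark locating strips 24 above the bench). Origin at the centre of its underside, 10 above the bench; x along its length, z up. Its black contact bridge stands 14 proud in the middle of its top, 62 above the bench. To be left alone.
- bridge_black (a joint): spring travel of the black contact bridge, m: 0 up at rest, grows as it is pressed straight down, 0.008 fully in. To be left alone.
- bridge_black_top (a point): centre of the top face of the black contact bridge, a plastic bar 22 (x) x 46 (y) x 14 high with two small copper contact dots on top, z up; it moves down with the bridge. At rest it is 62 above the bench.
- lock_white: aluminium lock body, a block 120 (x) x 56 (y) x 38 high, mass about 0.5 kg, resting loose in its own blue-painted nest plate (150 x 90 x 10, with dark locating strips 24 above the bench). Origin at the centre of its underside, 10 above the bench; x along its length, z up. Its white contact bridge stands 14 proud in the middle of its top, 62 above the bench. To be left alone.
- bridge_white (a joint): spring travel of the white contact bridge, m: 0 up at rest, grows as it is pressed straight down, 0.008 fully in. To be left alone.
- bridge_white_top (a point): centre of the top face of the white contact bridge, a plastic bar 22 (x) x 46 (y) x 14 high with two small copper contact dots on top, z up; it moves down with the bridge. At rest it is 62 above the bench.
- station_green: fixed grey box 70 x 70 x 40 high that carries the green push button on top; origin at the centre of its underside on the bench, z up.
- button_green (a joint): travel of the green push button, m: 0 out at rest, grows as it is pressed straight down, 0.007 fully in, which takes about 5 N.
- button_green_top (a point): centre of the top face of the round green push button (36 across), in its dark housing on the grey box; at rest it is 63 above the bench and stands 11 proud of the housing; it moves with the button.
- station_blue: fixed grey box 70 x 70 x 40 high that carries the blue push button; origin at the centre of its underside. To be left alone.
- button_blue (a joint): travel of the blue push button, m: 0 out at rest. To be left alone.
- roller_pin: loose steel roller pin standing upright, 18 across, 55 high; origin at the centre of its foot. To be left alone.
- end_cap: loose yellow plastic end cap, 44 across, 30 high, standing on its wide end; origin at the centre of its underside. To be left alone.
- hook_latch: loose chrome hook latch lying flat, about 82 x 40 x 10; origin on its underside, in the middle of its straight bar; x along the bar towards the hook. To be left alone.

How it is judged:
On the way, in this order (a step that is already met when the one before it is completed fails the run):
1. the fingers hold the red bridge down past half its travel (4 mm of 8) (value of joint bridge_red above 0.004 m and contact force between the fingers and lock_red above 0.5 N), for 0.7 s.
2. the red bridge has sprung back up and is no longer touched (value of joint bridge_red below 0.0015 m and contact force between the fingers and lock_red below 0.1 N), for 0.1 s.
3. the fingers press the green button past half its travel (3.5 mm of 7) (value of joint button_green above 0.0035 m and contact force between the fingers and station_green above 0.5 N), for 0.1 s.
At the end, for the whole second after the job is handed in: All bridges and both buttons are back out (within 1.5 mm), the tool centre point is more than 100 mm from the red bridge and from the green button, and the locks and loose parts are within 8 mm of where they started (value of joint each of bridge_red, bridge_black, bridge_white, button_green, button_blue below 0.0015 m and distance between the grasp point and bridge_red_top above 0.1 m and distance between the grasp point and button_green_top above 0.1 m and distance of each of lock_red, lock_black, lock_white, roller_pin, end_cap, hook_latch from where it was at the start of the episode below 0.008 m); the robot touches nothing.
It fails at once if the red-bridge lock or its bridge is pressed with more than 20 N (contact force between any of the fingers, the arm and lock_red above 20 N).
It fails at once if the green button is pressed with more than 25 N (contact force between any of the fingers, the arm and station_green above 25 N).
It fails at once if something that is to be left alone is touched (over 0.5 N) (contact force between any of the fingers, the arm and lock_black above 0.5 N or contact force between any of the fingers, the arm and lock_white above 0.5 N or contact force between any of the fingers, the arm and station_blue above 0.5 N or contact force between any of the fingers, the arm and roller_pin above 0.5 N or contact force between any of the fingers, the arm and end_cap above 0.5 N or contact force between any of the fingers, the arm and hook_latch above 0.5 N).
It fails at once if a black or white bridge or the blue button is pressed (value of joint any of bridge_black, bridge_white, button_blue above 0.002 m).
It fails at once if a lock or loose part is lifted, carried or shifted more than 8 mm (distance of any of lock_red, lock_black, lock_white, roller_pin, end_cap, hook_latch from where it was at the start of the episode above 0.008 m).
It also fails if it takes over 42 s, if anything falls off the work surface, if the arm or the gripper's body presses on something with over 40 N, if the wrist force passes 120 N, or if a joint passes its speed limit or range.

ROBOT

A 6-joint arm with a two-finger parallel gripper is mounted at the origin on the work surface. World frame = base frame: x ahead of the robot, y to its left, z up, the work surface at z = 0. Lengths are in m, angles in rad, forces in N, time in s.
With the tool pointing down it reaches from about 0.3 to 0.775 m from the base axis. Payload 14.6 kg.
Tool frame: the origin (TCP) lies between the finger pads, 19 mm behind the fingertips; this is the grasp point; z points along the fingers, y is the line along which they close (so a half turn about z gives the same grasp; the last joint's range is limited). The gripper opens to 85 mm and grips with 20 to 120 N. Pads are 22 mm wide; open, the fingers measure 114 mm over their backs; the gripper's body (76 mm by 85 mm) begins 54 mm behind the grasp point. The pads swing forward as they close: fully open they stand 13 mm farther back than shut.
Start: joints at [1.092, 0.3, 1.521, -0, 1.321, -0.067], TCP at [0.22, 0.504, 0.25] pointing down, gripper open.
Joint ranges: [-3.03, 3.03], [-0.79, 2.21], [0.23, 2.52], [-1.04, 4.18], [0, 3.07], [-2.55, 2.55]. Speed limits (rad/s): [2.22, 2.22, 2.57, 3.14, 3.14, 3.14].

INTERFACE

Orientations are given as a unit quaternion [w, x, y, z].
In Python, from rig import arm gives the robot as it stands. The module is installed in compiled form; this text tells all that it offers.
- The arm moves only by the tool servo_tool, never from a script. Its argument "targets" is a list of rows, each a list of 3 entries, a list of its own where there are three numbers: the shift along the tool's x, y, z in units of 60 mm (1.0 is 60 mm), then the turn about the tool's z in units of 8 degrees (1.0 is 8 degrees), then the opening, from 0 (shut) to 1 (fully open). A call has 1 to 8 rows; each row shifts and turns the commanded pose from where the row before left it, along the tool's axes as they then stand; what a row does not reach is not made up. A row lasts 1/8 s, in which the tool goes at most 62.5 mm and 10.7 degrees, less where a joint would pass 70% of its speed; a pose out of reach is approached as far as the arm can. A call is refused whole if a number of a shift passes 1 or a number of a turn 1, either way. A call with a gripper value outside its range is refused whole. The fingers move at their own pace and stop on an object; "squeeze" is the grip in N (left out, the last holds). Time passes only in rows, so rows that do not move let the fingers close. It gives the time, the measured TCP pose, the force, the opening and the grip force at its end, in the units of the state.
- arm.read_state(): the state, without advancing time (a new reading comes with each control period).
- arm.read_camera(name): name is "scene" or "top"; returns (picture, depth): 384x512x3 uint8, red, green, blue; 384x512 float32, m along the optical axis (not along the pixel's ray), 0 where there is no reading.
- arm.camera_info(name): a dict with "fx", "fy", "cx", "cy" (pixels), "k1" (the pictures are not rectified: a ray, as slopes to the right and down, at radius r is drawn at 1 + k1 r^2 times it, then the intrinsics apply), "origin" and "attitude" of the camera in the world. Camera axes: x right, y up, looking along -z (the intrinsics and any distortion apply to the point x, -y, -z); pixel columns grow to the right and rows downward; lengths in m; the calibration is good to about 2 mm. A picture is of the moment at which its call begins. camera_info takes no time and is no camera call.
- arm.finish_job(): hands the job in; it is judged then, once.
Trained networks look in the newest picture that a camera, given by its name, has taken for a name from the list of things; names that differ only in an ending like _2 or _b are one class to them, and where a whole thing is asked for, a point or a joint stands for the part that bears it (a point fixed in the world has none). Each returns a list of dicts, best first, with "p" (0 to 1); they miss things now and then, are a little off and sometimes report something else, mostly with a low value. They report only what shows in the picture. A call takes as long as a camera call.
- arm.trace(camera, target): "pixels" (384x512 bool, what is visible of it).
- arm.place_of(camera, target): "point" ([x, y, z] in m, in the coordinates of the camera as it stood for that picture, good to about 4 mm: a listed point, or the origin of a listed thing).
The state is a dict: "clock": time; "joint_positions": joint angles; "joint_vel": joint speeds; "effort": joint torques, N m; "ee_pos": TCP position; "tcp_rot": TCP orientation; "ft_force": force on the tool from outside, world axes, zero at the start; "torque": the same for the moment, N m; "width": opening from 0.0 (shut) to 1.0 (fully open); "grasp_force": force on a finger pad.
Only numpy, scipy, OpenCV 4.12 (cv2) and the standard library are available. Lean on these libraries where they do the work, as an engineer would, in place of code of your own. Each camera call takes 0.05 s, during which the arm holds its last target. There are 200 camera calls.

## Working session

There is one attempt and no reset: what is moved stays moved. The work goes in short steps, Python scripts to look and compute and a tool call to move; the robot and the scene stay as the last step left them, time stands still between calls to the robot, and variables do not carry over. Pictures are saved under pics/ and viewed, at most 10 in all, crops included, and the job is handed in when it is done.

Besides the shell and the picture viewer there is one more tool, called as name([rows], argument=value, ...), one row to a line, values as JSON. servo_tool: Moves the arm, as the interface text tells. Its arguments: {"type":"object","properties":{"targets":{"type":"array"},"squeeze":{"type":"number"}},"required":["targets"]}

```bash
mkdir -p pics; cat > h.py <<'E'
import numpy as np, cv2
from rig import arm
from scipy.spatial.transform import Rotation as R
def att(ci):
    a=np.array(ci["attitude"],float)
    return a if a.shape==(3,3) else R.from_quat(np.roll(a,-1)).as_matrix()
def world(cam,p):
    ci=arm.camera_info(cam); return att(ci)@np.array(p)+np.array(ci["origin"])
def cloud(cam,depth):
    ci=arm.camera_info(cam); h,w=depth.shape
    K=np.array([[ci["fx"],0,ci["cx"]],[0,ci["fy"],ci["cy"]],[0,0,1.]])
    v,u=np.mgrid[:h,:w]
    q=cv2.undistortPoints(np.stack([u,v],-1).reshape(-1,1,2).astype(np.float64),K,np.array([ci["k1"],0,0,0.])).reshape(h,w,2)
    c=np.stack([q[...,0]*depth,-q[...,1]*depth,-depth],-1)
    return c@att(ci).T+np.array(ci["origin"])
E
python3 - <<'E'
from h import *
for c in("top","scene"):
    im,d=arm.read_camera(c); cv2.imwrite(f"pics/{c}0.png",im[...,::-1])
    W=cloud(c,d); print(c,arm.camera_info(c))
    for t in ["bridge_red_top","button_green_top","bridge_black_top","bridge_white_top","button_blue_top","station_blue","roller_pin","end_cap","hook_latch","lock_red"]:
        try: r=arm.place_of(c,t)
        except Exception as e: print(t,e); continue
        print(t,[(round(x["p"],2),world(c,x["point"]).round(3).tolist()) for x in r[:3]])
    for t in ["bridge_red_top","button_green_top"]:
        r=arm.trace(c,t)
        if r:
            m=r[0]["pixels"]&(d>0); P=W[m]; v,u=np.nonzero(m)
            print("trace",t,r[0]["p"],m.sum(),u.mean(),v.mean(),np.median(P,0).round(4),np.percentile(P,[5,95],axis=0).round(3).tolist())
s=arm.read_state();print(s)
E
```

```text
top {'fx': 392.6420999158227, 'fy': 392.6420999158227, 'cx': 259.0538526729153, 'cy': 192.10145562785112, 'k1': -0.0434721061565486, 'origin': array([ 0.41852215, -0.03147758,  1.1247244 ]), 'attitude': array([ 0.71076421,  0.04452429, -0.06338286, -0.69915266])}
bridge_red_top [(0.43, [0.528, 0.093, 0.058])]
button_green_top [(0.45, [0.551, -0.386, 0.06])]
bridge_black_top [(0.52, [0.461, 0.256, 0.059])]
bridge_white_top [(0.49, [0.51, -0.09, 0.065])]
button_blue_top it knows: bridge_black_top, bridge_red_top, bridge_white_top, button_green_top, end_cap, hook_latch, lock_black, lock_red, lock_white, roller_pin, station_blue, station_green
station_blue [(0.6, [0.56, -0.243, 0.001]), (0.48, [0.526, 0.093, 0.06])]
roller_pin [(0.52, [0.636, -0.213, -0.0])]
end_cap [(0.57, [0.702, 0.163, -0.003])]
hook_latch [(0.75, [0.687, -0.037, -0.0])]
lock_red [(0.9, [0.527, 0.094, 0.011]), (0.66, [0.549, -0.388, 0.001])]
trace button_green_top 0.54 122 375.8360655737705 206.35245901639345 [ 0.5492 -0.3812  0.0629] [[0.536, -0.396, 0.058], [0.561, -0.367, 0.066]]
scene {'fx': 378.89839978368775, 'f
[... 1161 characters left out ...]
5]]
{'clock': 1.2, 'joint_positions': array([ 1.09235894e+00,  2.99895356e-01,  1.52099908e+00,  1.49082570e-05,
        1.32067914e+00, -6.66166468e-02]), 'joint_vel': array([ 0.00141636,  0.00083128,  0.00083813, -0.00038721, -0.00201527,
        0.00156245]), 'effort': array([-1.78576109e-03, -5.43351495e+01, -3.61994469e+01, -5.13757561e-05,
        5.03876308e-04,  2.91066021e-05]), 'ee_pos': array([0.22015926, 0.50400907, 0.24998352]), 'tcp_rot': array([-4.38795715e-06,  2.04460187e-01,  9.78874880e-01,  1.11313626e-05]), 'ft_force': array([-0.89768986,  0.11943668, -0.14072468]), 'torque': array([ 0.00334561, -0.00393537, -0.03576937]), 'grasp_force': 0.0, 'width': 0.9996319184072106}
```

View pics/top0.png

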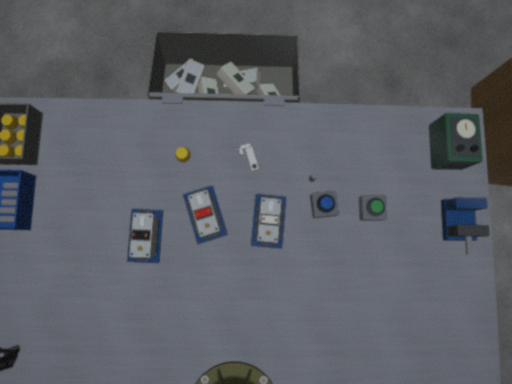

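```bash
python3 - <<'E'
from h import *
s=arm.read_state(); q=R.from_quat(np.roll(s["tcp_rot"],-1)).as_matrix(); print(q.round(3))
print("to red [60mm]",(q.T@(np.array([.527,.093,.25])-s["ee_pos"])/.06).round(2))
E
```

```text
[[-0.916  0.4   -0.   ]
 [ 0.4    0.916  0.   ]
 [ 0.     0.    -1.   ]]
to red [60mm] [-7.43 -4.23 -0.  ]
```

The top view shows the red bridge at pixel (204,213), between the black lock (142,236) and the white lock (268,220). The green button is at (376,206), right of the blue one (326,203). The measured heights match the given 62–63 mm. Moving above red with the fingers shut.

servo_tool([
  [[-0.8,-0.46,0],0,0],
  [[-0.8,-0.46,0],0,0],
  [[-0.8,-0.46,0],0,0],
  [[-0.8,-0.46,0],0,0],
  [[-0.8,-0.46,0],0,0],
  [[-0.8,-0.46,0],0,0],
  [[-0.8,-0.46,0],0,0],
  [[-0.8,-0.46,0],0,0],
], squeeze=20)

```text
clock: 2.2
ee_pos: [0.4845, 0.1463, 0.2502]
tcp_rot: [0.0, 0.204, 0.979, 0.0]
ft_force: [1.1, 1.1, 0.3]
width: 0.001
grasp_force: 0.0
```

```bash
python3 - <<'E'
from h import *
im,d=arm.read_camera("top"); W=cloud("top",d)
hsv=cv2.cvtColor(im,cv2.COLOR_RGB2HSV)
for n,lo,hi in(("red",(0,120,80),(10,255,255)),("green",(45,90,60),(80,255,255))):
    m=cv2.inRange(hsv,lo,hi)>0
    m&=(W[...,2]>.05)&(W[...,2]<.075)
    P=W[m]; print(n,m.sum(),np.median(P,0).round(4),np.ptp(P,axis=0).round(3),((P.min(0)+P.max(0))/2).round(4))
s=arm.read_state(); q=R.from_quat(np.roll(s["tcp_rot"],-1)).as_matrix(); print(s["ee_pos"],q.round(3),s["width"],s["ft_force"])
print("to red",(q.T@(np.array([.527,.093,.25])-s["ee_pos"])/.06).round(2))
E
```

```text
red 122 [0.5248 0.0926 0.0616] [0.08  0.208 0.015] [0.5001 0.1748 0.0585]
green 134 [ 0.5497 -0.3843  0.063 ] [0.037 0.037 0.017] [ 0.5514 -0.3865  0.0597]
[0.48722762 0.14210187 0.24996659] [[-0.915  0.403  0.001]
 [ 0.403  0.915 -0.001]
 [-0.002 -0.001 -1.   ]] 0.00025846782775791594 [ 0.84185377 -4.48007077 -0.97011904]
to red [-0.94 -0.48  0.  ]
```

servo_tool([
  [[-0.5,-0.27,0],0,0],
  [[-0.5,-0.27,0.3],0,0],
  [[0,0,0.6],0,0],
  [[0,0,0.6],0,0],
  [[0,0,0.6],0,0],
  [[0,0,0.2],0,0],
  [[0,0,0],0,0],
  [[0,0,0],0,0],
])

```text
clock: 3.25
ee_pos: [0.5264, 0.0944, 0.1134]
tcp_rot: [0.001, 0.204, 0.979, 0.0]
ft_force: [0.0, -0.6, -0.1]
width: 0.004
grasp_force: 0.0
```

```bash
python3 - <<'E'
from h import *
im,d=arm.read_camera("scene"); c=im[90:250,180:380,::-1]; cv2.imwrite("pics/s1.png",cv2.resize(c,(800,600)[:1]+(640,)) if 0 else cv2.resize(c,None,fx=3.7,fy=3.7))
s=arm.read_state(); q=R.from_quat(np.roll(s["tcp_rot"],-1)).as_matrix(); print(s["ee_pos"],s["ft_force"],s["joint_positions"])
print("to red",(q.T@(np.array([.526,.093,.25])-s["ee_pos"])/.06).round(2))
E
```

```text
[0.52632568 0.09436253 0.11338404] [-0.10421753 -0.32297301 -0.97813914] [ 1.08913207e-01  4.20128691e-01  1.70137814e+00 -3.71195624e-05
  1.01784554e+00 -1.05015026e+00]
to red [-0.01 -0.02 -2.28]
```

View pics/s1.png

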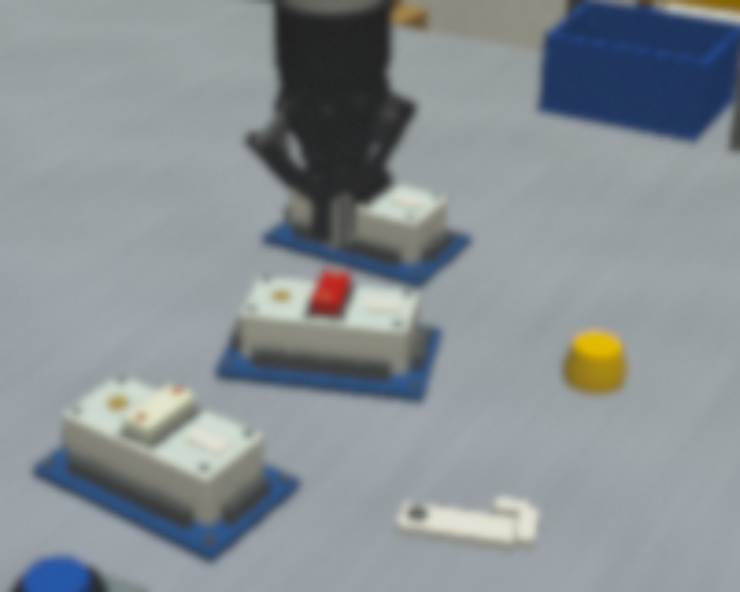

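Fingertips, at crop (340,240), hover about 32 mm over the red bridge, at crop (330,290). The measured TCP agrees in x and y to 1–2 mm. Descending gently now.

servo_tool([
  [[0,0,0.3],0,0],
  [[0,0,0.15],0,0],
  [[0,0,0.04],0,0],
  [[0,0,0.04],0,0],
  [[0,0,0.03],0,0],
  [[0,0,0.02],0,0],
  [[0,0,0],0,0],
  [[0,0,0],0,0],
])

```text
clock: 4.3
ee_pos: [0.5257, 0.0943, 0.0774]
tcp_rot: [0.0, 0.204, 0.979, 0.0]
ft_force: [-2.1, 0.2, 3.1]
width: -0.001
grasp_force: 1.5
```

servo_tool([
  [[0,0,0.02],0,0],
  [[0,0,0.02],0,0],
  [[0,0,0],0,0],
  [[0,0,0],0,0],
  [[0,0,0],0,0],
  [[0,0,0],0,0],
  [[0,0,0],0,0],
  [[0,0,0],0,0],
])

```text
clock: 5.3
ee_pos: [0.5257, 0.0943, 0.0748]
tcp_rot: [0.0, 0.204, 0.979, 0.0]
ft_force: [-0.8, -1.2, 4.7]
width: 0.001
grasp_force: 2.2
```

servo_tool([
  [[0,0,0.005],0,0],
  [[0,0,0],0,0],
  [[0,0,0],0,0],
  [[0,0,0],0,0],
  [[0,0,0],0,0],
  [[0,0,0],0,0],
  [[0,0,0],0,0],
  [[0,0,0],0,0],
])

```text
clock: 6.3
ee_pos: [0.5257, 0.0943, 0.0745]
tcp_rot: [0.0, 0.204, 0.979, 0.0]
ft_force: [-0.4, -0.2, 4.0]
width: 0.002
grasp_force: 2.2
```

servo_tool([
  [[0,0,-0.05],0,0],
  [[0,0,-0.1],0,0],
  [[0,0,-0.3],0,0],
  [[0,0,-0.8],0,0],
  [[0,0,-0.8],0,0],
  [[0,0,-0.8],0,0],
  [[0,0,0],0,0],
  [[0,0,0],0,0],
])

```text
clock: 7.3
ee_pos: [0.5253, 0.0942, 0.2454]
tcp_rot: [-0.0, 0.204, 0.979, -0.0]
ft_force: [-0.1, 0.8, -0.5]
width: -0.003
grasp_force: 0.0
```

```bash
python3 - <<'E'
from h import *
s=arm.read_state(); q=R.from_quat(np.roll(s["tcp_rot"],-1)).as_matrix(); print(s["ee_pos"],s["joint_positions"])
print("to green",(q.T@(np.array([.551,-.386,.12])-s["ee_pos"])/.06).round(2))
for c in ("top","scene"):
    im,d=arm.read_camera(c); print([(x["p"],world(c,x["point"]).round(4)) for x in arm.place_of(c,"bridge_red_top")[:1]])
E
```

```text
[0.52528006 0.09423092 0.2454368 ] [ 1.08858914e-01  2.67498742e-01  1.57328812e+00  2.10880157e-05
  1.30122944e+00 -1.05016834e+00]
to green [-3.6  -7.16  2.09]
[(0.31, array([ 0.5485, -0.3861, -0.0013]))]
[(0.45, array([0.5291, 0.0945, 0.0619]))]
```

servo_tool([
  [[-0.4,-0.8,0],0,0],
  [[-0.4,-0.8,0],0,0],
  [[-0.4,-0.8,0],0,0],
  [[-0.4,-0.8,0],0,0],
  [[-0.4,-0.8,0],0,0],
  [[-0.4,-0.8,0],0,0],
  [[-0.4,-0.8,0],0,0],
  [[-0.4,-0.8,0],0,0],
])

```text
clock: 8.5
ee_pos: [0.5477, -0.3362, 0.2447]
tcp_rot: [-0.001, 0.204, 0.979, 0.0]
ft_force: [0.4, 1.2, 0.6]
width: -0.002
grasp_force: 0.0
```

servo_tool([
  [[-0.4,-0.76,0],0,0],
  [[0,0,0],0,0],
  [[0,0,0.5],0,0],
  [[0,0,0.6],0,0],
  [[0,0,0.6],0,0],
  [[0,0,0.35],0,0],
  [[0,0,0],0,0],
  [[0,0,0],0,0],
])

```text
clock: 9.5
ee_pos: [0.5522, -0.3861, 0.1241]
tcp_rot: [0.001, 0.204, 0.979, -0.0]
ft_force: [0.5, 0.1, 0.6]
width: -0.001
grasp_force: 0.0
```

```bash
python3 - <<'E'
from h import *
im,d=arm.read_camera("scene"); cv2.imwrite("pics/s2.png",cv2.resize(im[200:360,40:240,::-1],None,fx=3.7,fy=3.7))
s=arm.read_state(); q=R.from_quat(np.roll(s["tcp_rot"],-1)).as_matrix(); print(s["ee_pos"])
print("to green",(q.T@(np.array([.551,-.386,.082])-s["ee_pos"])/.06).round(3))
E
```

```text
[ 0.55223559 -0.38615591  0.12428484]
to green [ 0.022 -0.005  0.705]
```

View pics/s2.png

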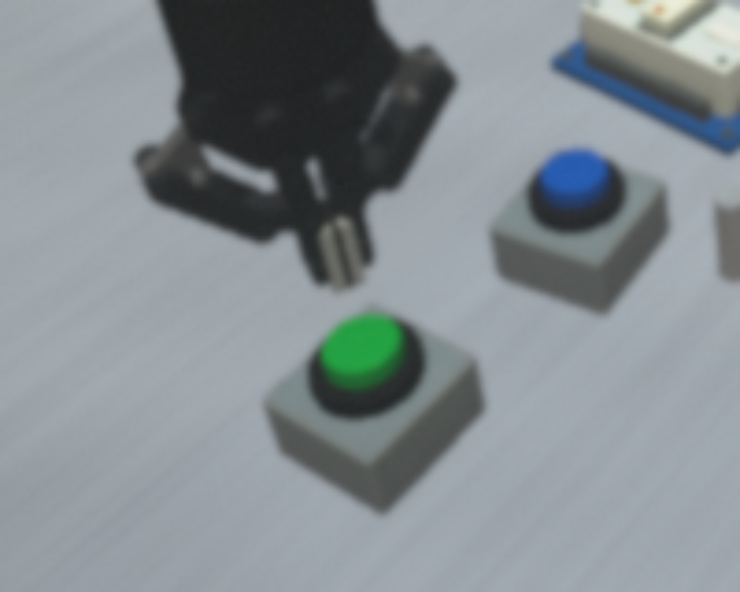

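Fingertips, at crop (340,280), are about 42 mm above the green button at crop (362,343), and the blue station at (575,180) is clear. Pressing green.

servo_tool([
  [[0,0,0.4],0,0],
  [[0,0,0.22],0,0],
  [[0,0,0.05],0,0],
  [[0,0,0.05],0,0],
  [[0,0,0.04],0,0],
  [[0,0,0.03],0,0],
  [[0,0,0],0,0],
  [[0,0,0],0,0],
])

```text
clock: 10.55
ee_pos: [0.5519, -0.3861, 0.0755]
tcp_rot: [0.0, 0.204, 0.979, -0.0]
ft_force: [1.2, -0.6, 4.3]
width: -0.003
grasp_force: 2.2
```

servo_tool([
  [[0,0,0],0,0],
  [[0,0,-0.1],0,0],
  [[0,0,-0.4],0,0],
  [[0,0,-0.8],0,0],
  [[0,0,-0.8],0,0],
  [[0,0,-0.8],0,0],
  [[0,0,-0.4],0,0],
  [[0,0,0],0,0],
])

```text
clock: 11.55
ee_pos: [0.5518, -0.386, 0.2748]
tcp_rot: [0.001, 0.204, 0.979, -0.001]
ft_force: [0.1, -0.9, -1.1]
width: 0.003
grasp_force: 0.0
```

servo_tool([
  [[0,0,0],0,0],
  [[0,0,0],0,0],
  [[0,0,0],0,0],
  [[0,0,0],0,0],
])

```text
clock: 12.05
ee_pos: [0.5516, -0.3858, 0.2727]
tcp_rot: [-0.0, 0.204, 0.979, 0.0]
ft_force: [-0.6, -0.3, 0.2]
width: -0.001
grasp_force: 0.0
```

```bash
python3 - <<'E'
from h import *
for c in ("scene",):
    im,d=arm.read_camera(c)
    for t in ("bridge_red_top","button_green_top"): print(t,[(x["p"],world(c,x["point"]).round(4)) for x in arm.place_of(c,t)[:1]])
s=arm.read_state(); print(s["ee_pos"],s["ft_force"])
print(arm.finish_job())
E
```

```text
bridge_red_top [(0.51, array([0.5238, 0.0931, 0.0613]))]
button_green_top [(0.79, array([ 0.5516, -0.3863,  0.0631]))]
[ 0.5516764  -0.38586881  0.27301932] [ 0.58910163 -0.02026691 -0.22203726]
the job is handed in; nothing more can be done
None
```

The job is handed in, though no verdict came back: the red bridge was held about 6 mm down for over a second at about 4–5 N, the green button was pressed about 6.5 mm, both measured back up at rest height, and the hand ended about 210 mm above the green button.

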